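# Strip a membrane filter unit and cap the manifold

### The job

Take down the filter unit that stands on the middle outlet of the vacuum manifold: lay its steel lid flat on the paper in the glass dish, stand the funnel over the white draining post, and hang the filter support by its head in the mouth of the beaker, stem down. Then close the bare outlet with the loose black cap, like its two neighbours. Set each part down rather than dropping it, and do not knock over the beaker, the sample bottle or the spirit lamp.

Things in the scene. Friction and masses are not known exactly. Their poses are not given: they have to be found in the camera images.
- lid: Steel lid of the filter unit, on top of the stack at the start. Disc 46 mm across, 6 mm thick, with a round grip knob (16 mm across, 24 mm high) on top and a locating plug (33 mm across, 5 mm) below that sits loosely in the funnel's mouth. 60 to 120 g. Origin: centre of the plug's underside, z up through the knob; disc from z = 5 to 11 mm, knob from 11 to 35 mm.
- funnel: Steel filter funnel, a straight tube open at both ends, 80 mm high, 50 mm outside, 40 mm bore, with an 18 mm high collar, 56 mm across, round its top. 140 to 270 g. At the start it stands on the support's head, loosely located by the raised filter bed in its bore, and carries the lid. Origin: centre of its lower end, z along its axis up to the collar.
- support: Steel filter support below the funnel: a head 64 mm across and 20 mm thick on a stem 22 mm across and 30 mm long; on the head a raised grey filter bed 37 mm across, 4 mm high. 150 to 300 g. At the start its stem stands loosely in the manifold's middle outlet with the head resting on the rim. Origin: centre of the stem's lower end, z up; head from z = 30 to 50 mm, bed to 54 mm.
- cap: Loose round black outlet cap with ribbed side, standing mouth down on the bench: 50 mm outside, 29 mm high, opening 44 mm wide and 24 mm deep. About 40 g. It covers an outlet loosely: the roof rests on the rim. Origin: centre of its open lower end, z up. (The two caps already on the manifold's other outlets look the same and stay there.)
- dish: Loose shallow glass dish with a white filter paper in it, 90 mm across, 15 mm high, wall 2.5 mm, inner floor 3 mm above its underside. Place of the lid. Origin: centre of its underside, z up.
- post: White plastic draining post standing loose on the bench: round foot 80 mm across and 10 mm thick with an upright post 20 mm across in the middle, round-ended, 60 mm high in all. Place of the funnel, which goes over the post and stands on the foot. Origin: centre of the foot's underside, z up.
- beaker: Loose empty glass beaker, 50 mm outside, 45 mm inside, 70 mm high, 100 g. Place of the support: stem inside, head resting level on the rim. Origin: centre of its underside, z up.
- outlet (a point): Centre of the rim of the middle outlet of the fixed steel vacuum manifold: 92 mm above the bench, z up, 32 mm outside, 26 mm bore. The manifold tube (40 mm across, 320 mm long, top 60 mm above the bench) lies along this point's y; outlets 110 mm apart, the outer two capped (fixed caps, 50 mm across, to 97 mm height). Stopcock levers reach 50 mm out along -x, 40 mm above the bench.
- bottle: Bystander: glass sample bottle with blue cap and paper label, 58 mm across, 85 mm high, loose. Origin: centre of its underside, z up.
- lamp: Bystander: low round steel spirit lamp with a narrow capped neck, 66 mm across, 79 mm high, loose. Origin: centre of its underside, z up.
Mind the look-alikes: they are no part of the job. Leave any turquoise or yellow look-alike of the support alone.

How it is judged:
At the end, for the whole second after the job is handed in: Lid flat on the dish's floor; funnel standing on the foot of the post, post inside; support hanging level on the beaker's rim, stem inside (axes within 13 mm); cap fully down on the middle outlet (within 9 mm, height within 4 mm). All upright within 0.1 rad, released, at rest (horizontal distance between lid and dish below 0.022 m and z of lid in the frame of dish between 0 and 0.007 m and angle between each of lid, funnel, support, cap, dish, post, beaker's own z axis and vertical below 0.1 rad and linear speed of each of lid, funnel, support, cap below 0.02 m/s and horizontal distance between funnel and post below 0.013 m and z of funnel in the frame of post between 0.006 and 0.014 m and horizontal distance between support and beaker below 0.013 m and z of support in the frame of beaker between 0.036 and 0.044 m and horizontal distance between cap and outlet below 0.009 m and z of cap in the frame of outlet between -0.028 and -0.02 m); the robot touches nothing.
It fails at once if a part is dropped or thrown (the lid, funnel, support or cap moves faster than 0.8 m/s with no finger on it) ((linear speed of lid above 0.8 m/s and contact force between the fingers and lid below 0.05 N) or (linear speed of funnel above 0.8 m/s and contact force between the fingers and funnel below 0.05 N) or (linear speed of support above 0.8 m/s and contact force between the fingers and support below 0.05 N) or (linear speed of cap above 0.8 m/s and contact force between the fingers and cap below 0.05 N)).
It fails at once if the beaker, the sample bottle or the spirit lamp is knocked over (angle between any of beaker, bottle, lamp's own z axis and vertical above 0.6 rad).
It also fails if it takes over 131 s, if anything falls off the work surface, if the arm or the gripper's body presses on something with over 40 N, if the wrist force passes 120 N, or if a joint passes its speed limit or range.

### The arm

A 6-joint arm with a two-finger parallel gripper is mounted at the origin on the work surface. World frame = base frame: x ahead of the robot, y to its left, z up, the work surface at z = 0. Lengths are in m, angles in rad, forces in N, time in s.
With the tool pointing down it reaches from about 0.3 to 0.85 m from the base axis. Payload 4.2 kg.
Tool frame: the origin (TCP) lies at the very end of the fingers, on their centre line; the grasp point (between the pads) lies 19 mm behind it (tcp_to_grasp is the distance from the TCP to the grasp point, in m); z points along the fingers, y is the line along which they close (so a half turn about z gives the same grasp; the last joint's range is limited). The gripper opens to 91 mm and grips with 3 to 60 N. Pads are 32 mm wide; open, the fingers measure 118 mm over their backs; the gripper's body (76 mm by 178 mm) begins 60 mm behind the grasp point.
Start: joints at [-1.237, 0.32, 1.565, -0, 1.257, -0.02], TCP at [0.199, -0.539, 0.191] pointing down, gripper open.
Joint ranges: [-3.11, 3.11], [-0.84, 2.01], [0.21, 2.61], [-1.34, 4.49], [0.05, 2.63], [-2.56, 2.56]. Speed limits (rad/s): [2.57, 2.57, 3.14, 3.14, 3.14, 3.14].

### API

Orientations are given as [roll, pitch, yaw] about the fixed x, y, z axes, in that order (R = Rz(yaw) Ry(pitch) Rx(roll)).
In Python, from station import * gives the robot as it stands.
- The arm moves only by the tool jog_arm, never from a script. Its argument "motion" is a list of rows, each a list of 7 numbers: the shift along the tool's x, y, z in mm, then the turn, a rotation vector about the tool's x, y, z in rad, then the finger opening in mm, from 0 to 91.2. In form: [[x, y, z, ax, ay, az, gripper], ...]. A call has 1 to 10 rows; each row shifts and turns the commanded pose from where the row before left it, along the tool's axes as they then stand; what a row does not reach is not made up. A row lasts 1/10 s, in which the tool goes at most 50 mm and 8.59 degrees, less where a joint would pass 70% of its speed; a pose out of reach is approached as far as the arm can. A call is refused whole if a number of a shift passes 50 or a number of a turn 0.15, either way. A call with a gripper value outside its range is refused whole. The fingers move at their own pace and stop on an object; "grip_force" is the grip in N (left out, the last holds). Time passes only in rows, so rows that do not move let the fingers close. It gives the time, the measured TCP pose, the force, the opening and the grip force at its end, in the units of the state.
- sense(): the state, without advancing time (a new reading comes with each control period).
- read_camera(name): name is "side" or "top"; returns a dict with "color" (384x512x3 uint8, blue, green, red), "vfov" (degrees; the focal length in pixels is half the picture's height over the tangent of half this angle, whatever the lens; pixels are square), "cx", "cy" (the principal point, pixels), "k1" (the pictures are not rectified: a ray, as slopes to the right and down, at radius r is drawn at 1 + k1 r^2 times it, then the intrinsics apply), "R" (3x3) and "t" (3): a world point X has camera coordinates R X + t. Camera axes: x right, y down, z forward; pixel columns grow to the right and rows downward; lengths in m; the calibration is good to about 2 mm. A picture is of the moment at which its call begins. There is no depth.
- job_done(): hands the job in; it is judged then, once.
The state is a dict: "t": time; "q": joint angles; "qd": joint speeds; "tau": joint torques, N m; "tool_pos": TCP position; "tcp_rot": TCP orientation; "wrist_force": force on the tool from outside, world axes, zero at the start; "ft_torque": the same for the moment, N m; "finger_gap": finger opening in m; "grip_force": force on a finger pad.
Only numpy, scipy, OpenCV 4.12 (cv2) and the standard library are available. Lean on these libraries where they do the work, as an engineer would, in place of code of your own. Each camera call takes 0.05 s, during which the arm holds its last target. There are 200 camera calls.

## Working session

There is one attempt and no reset: what is moved stays moved. The work goes in short steps, Python scripts to look and compute and a tool call to move; the robot and the scene stay as the last step left them, time stands still between calls to the robot, and variables do not carry over. Pictures are saved under pics/ and viewed, at most 14 in all, crops included, and the job is handed in when it is done.

Besides the shell and the picture viewer there is one more tool, called as a command line: name --pt "numbers of a row" for each row, then --argument value for the rest. jog_arm: Moves the arm, as the interface text tells. Its arguments: {"type":"object","properties":{"motion":{"type":"array","items":{"type":"array","items":{"type":"number"}}},"grip_force":{"type":"number"}},"required":["motion"]}

```bash
mkdir -p pics; ls
cat > h.py <<'E'
import numpy as np, cv2
from station import *
def K(c):
    h,w=c["color"].shape[:2]; f=h/2/np.tan(np.radians(c["vfov"])/2)
    return np.array([[f,0,c["cx"]],[0,f,c["cy"]],[0,0,1.]])
def ray(c,u,v):
    # OpenCV distortion x(1+k1 r^2)
    p=cv2.undistortPoints(np.array([[[u,v]]],float),K(c),np.array([c["k1"],0,0,0.]))[0,0]
    R=np.array(c["R"]);t=np.array(c["t"])
    return -R.T@t, R.T@np.array([p[0],p[1],1.])
def plane(c,u,v,z):
    o,d=ray(c,u,v); return o+d*(z-o[2])/d[2]
def tri(c1,p1,c2,p2):
    o1,d1=ray(c1,*p1);o2,d2=ray(c2,*p2)
    A=np.stack([d1,-d2],1);s=np.linalg.lstsq(A,o2-o1,rcond=None)[0]
    a,b=o1+d1*s[0],o2+d2*s[1]; return (a+b)/2,np.linalg.norm(a-b)
def proj(c,X):
    R=np.array(c["R"]);t=np.array(c["t"])
    return cv2.projectPoints(np.array(X,float).reshape(-1,1,3),cv2.Rodrigues(R)[0],t,K(c),np.array([c["k1"],0,0,0.]))[0][:,0]
E
python3 - <<'E'
from h import *
import pickle
for n in("side","top"):
    c=read_camera(n); pickle.dump(c,open(n+".pkl","wb")); cv2.imwrite(f"pics/{n}0.png",cv2.resize(c["color"],(800,600),interpolation=cv2.INTER_CUBIC))
    o,d=ray(c,c["cx"],c["cy"]); print(n,c["vfov"],c["k1"],o,d)
print(sense())
E
```

```text
pics
side 51.20409459017309 -0.0010694515258303538 [0.27082898 0.65316184 0.78324415] [ 0.33325771 -0.6626904  -0.67065694]
top 48.82750609699635 -0.12311764506920377 [ 0.36543823 -0.00803378  1.2395735 ] [ 0.18916439  0.00703819 -0.98192021]
{'t': 0.1, 'q': array([-1.23699241e+00,  3.20240776e-01,  1.56554531e+00, -2.32646678e-05,
        1.25739714e+00, -1.99757086e-02]), 'qd': array([-0.0005679 , -0.00150491, -0.0036237 , -0.00077927, -0.00143565,
       -0.00015842]), 'tau': array([ 1.60399886e-04, -4.13333845e+01, -2.32508433e+01,  7.27462582e-02,
        4.21212043e-02, -4.38673669e-05]), 'tool_pos': array([ 0.19905417, -0.53893068,  0.19000158]), 'tcp_rot': array([-3.14000195e+00, -9.65510401e-06,  3.53786806e-01]), 'wrist_force': array([-0.44640674, -0.58273803,  0.51896779]), 'ft_torque': array([-0.02568923, -0.03335685,  0.04606314]), 'grip_force': 0.0, 'finger_gap': 0.09159720871029664}
```

View pics/top0.png

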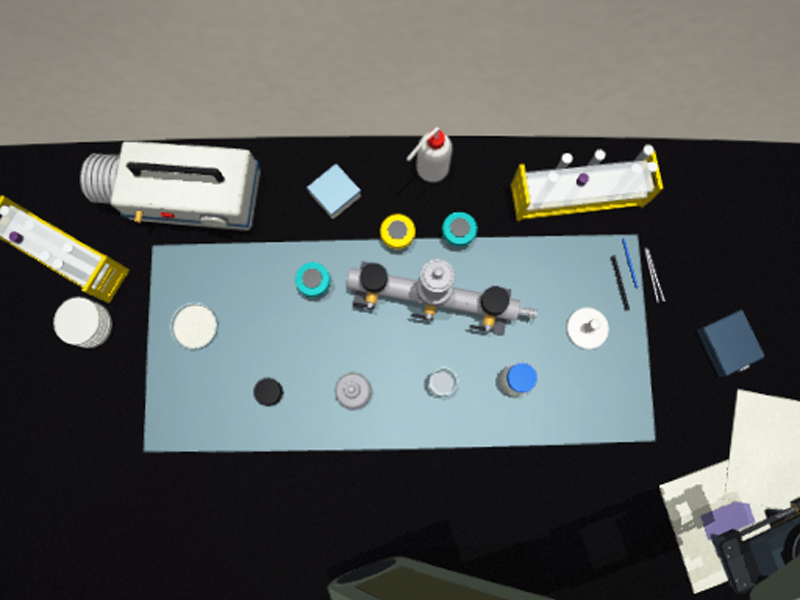

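View pics/side0.png

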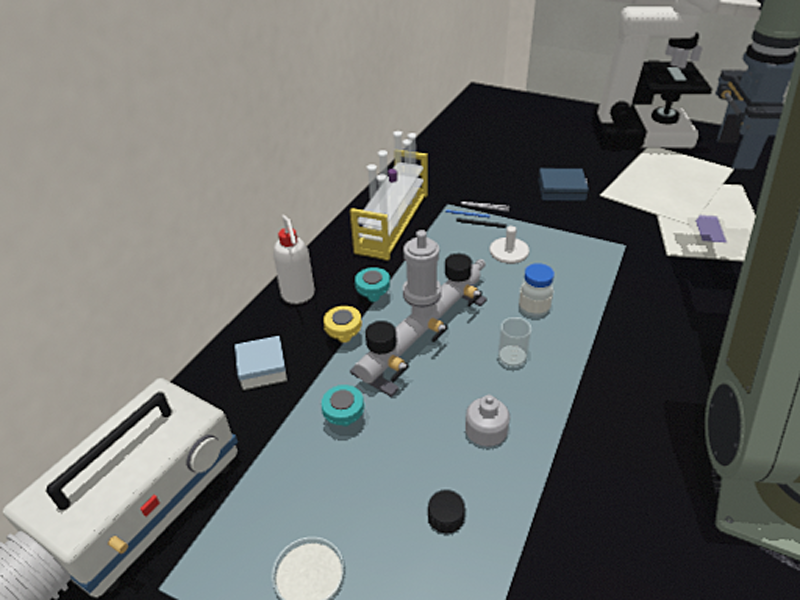

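Top view (800x600 pixels): the candidates for the lid or stack are the stack's knob at (437,270) on the manifold's middle outlet, and the spirit lamp at (353,390), which only looks similar. For the cap, the loose one is at (268,391); the fixed ones at (373,277) and (495,301) stay. The turquoise and yellow rings at (312,280), (459,229) and (397,231) are decoys. The targets are the dish (194,326), post (588,328) and beaker (441,383), with the bottle at (518,380). I choose the stack at (437,270) and will check it in a crop.

```bash
cat > m.py <<'E'
from h import *
import pickle
c=pickle.load(open("top.pkl","rb")); s=pickle.load(open("side.pkl","rb"))
f=K(c)[0,0]
# name: guess px (800 scale), z of circle, radius m
T=dict(knob=((437,270),.222,.008),lidd=((437,272),.198,.023),coll=((437,272),.192,.028),capL=((373,272),.097,.025),capR=((495,296),.097,.025),dish=((194,326),.015,.045),post=((588,328),.010,.040),cap=((268,391),.029,.025),beak=((441,381),.070,.025),bott=((520,377),.085,.025),lamp=((353,388),.045,.033))
img=cv2.GaussianBlur(cv2.cvtColor(c["color"],6),(3,3),0)
S=6; tiles=[]
for n,(g,z,r) in T.items():
    u,v=np.array(g)*.64; R=f*r/(1.2395-z)*.97
    w=20; u0,v0=int(u)-w,int(v)-w
    cr=c["color"][v0:v0+2*w,u0:u0+2*w]; big=cv2.resize(cr,None,fx=S,fy=S,interpolation=cv2.INTER_CUBIC)
    H=cv2.HoughCircles(cv2.cvtColor(big,6),cv2.HOUGH_GRADIENT_ALT if 0 else cv2.HOUGH_GRADIENT,1,400,param1=80,param2=8,minRadius=int(R*S*.92),maxRadius=int(R*S*1.08))
    b=big.copy()
    if H is not None:
        x,y,rr=H[0,0]; cv2.circle(b,(int(x),int(y)),int(rr),(0,0,255),1); cv2.circle(b,(int(x),int(y)),2,(0,255,0),-1)
        px=((x+.5)/S-.5+u0,(y+.5)/S-.5+v0); print(n,np.round(px,1),np.round(plane(c,*px,z),4),"r",round(rr/S,1),round(R,1))
    cv2.putText(b,n,(3,15),0,.5,(0,0,255),1); tiles.append(cv2.resize(b,(195,195)))
while len(tiles)<12: tiles.append(tiles[0]*0)
cv2.imwrite("pics/m.png",np.vstack([np.hstack(tiles[i:i+4]) for i in(0,4,8)]))
E
python3 m.py
```

```text
knob [271. 187.] [ 0.5771 -0.045   0.222 ] r 3.2 3.2
lidd [279.2 184. ] [ 0.5898 -0.0666  0.198 ] r 9.4 9.1
coll [279.3 175.5] [ 0.6132 -0.0676  0.192 ] r 10.9 11.0
capL [238.3 177.5] [0.6303 0.0407 0.097 ] r 9.6 9.0
capR [316.2 191.8] [ 0.5892 -0.1741  0.097 ] r 9.4 9.0
dish [124.8 209. ] [0.555  0.3812 0.015 ] r 14.1 15.1
post [375.8 209.7] [ 0.5519 -0.3633  0.01  ] r 13.3 13.3
cap [170.7 250.3] [0.433  0.2367 0.029 ] r 8.9 8.5
beak [282.8 244.2] [ 0.4477 -0.0818  0.07  ] r 8.7 8.8
bott [334.3 241.2] [ 0.454  -0.2219  0.085 ] r 9.0 8.9
lamp [225.7 249.8] [0.4339 0.0776 0.045 ] r 12.1 11.3
```

View pics/m.png

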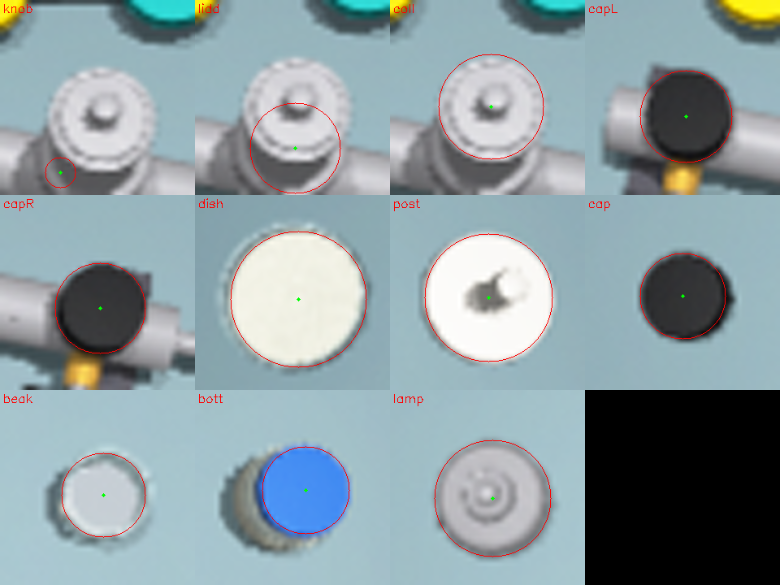

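The tiles confirm the stack (knob, lid, collar) at top pixels (279,175). The circles fit both fixed caps, dish paper, post foot, loose cap, bottle and lamp. The beaker is ambiguous between rim and base, so I'll check it in the side view.

Run:
```python
from h import *
import pickle
c=pickle.load(open("top.pkl","rb")); s=pickle.load(open("side.pkl","rb"))
P=lambda u,v,z,k=s:print((u,v),np.round(plane(k,u*.64,v*.64,z),4))
P(512.5,357,.002);P(515,328,.07);P(539,272,.085);P(488,415,.045)
P(422,235,.222)
print("dish paper",plane(c,124.8,209,.003),"knob",plane(c,281.1,173.5,.222))
print("bottle top", plane(c,334.3,241.2,.085))
u0,v0=300,190
cv2.imwrite("pics/b.png",cv2.resize(s["color"][130:280,230:400],None,fx=4,fy=4,interpolation=cv2.INTER_CUBIC))
```

```text
(512.5, 357) [ 0.4474 -0.0773  0.002 ]
(515, 328) [ 0.4495 -0.0771  0.07  ]
(539, 272) [ 0.4534 -0.2146  0.085 ]
(488, 415) [0.432  0.0894 0.045 ]
(422, 235) [ 0.6066 -0.0571  0.222 ]
dish paper [0.55684457 0.38516497 0.003     ] knob [ 0.61115098 -0.07036649  0.222     ]
bottle top [ 0.45391624 -0.22184698  0.085     ]
```

View pics/b.png

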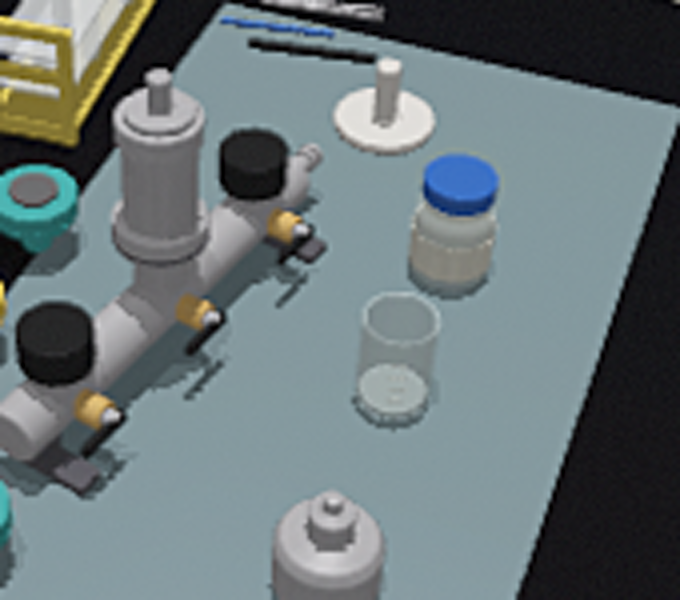

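The side crop shows the stack knob at (270,149) and the beaker rim at (330,209), which puts the beaker near (0.449,-0.081). I use tool yaw 1.38, so the fingers close across the manifold. First I lift and turn.

jog_arm --pt "0 0 -13 0 0 -0.103 60" --pt "0 0 -13 0 0 -0.103 60" --pt "0 0 -13 0 0 -0.103 60" --pt "0 0 -13 0 0 -0.103 60" --pt "0 0 -13 0 0 -0.103 60" --pt "0 0 -13 0 0 -0.103 60" --pt "0 0 -13 0 0 -0.103 60" --pt "0 0 -13 0 0 -0.103 60" --pt "0 0 -13 0 0 -0.103 60" --pt "0 0 -13 0 0 -0.103 60" --grip_force 15

```text
t: 1.1
tool_pos: [0.1991, -0.5391, 0.3208]
tcp_rot: [-3.141, -0.001, 1.388]
wrist_force: [0.3, -0.7, 1.0]
finger_gap: 0.06
grip_force: 0.0
```

```bash
cat > g.py <<'E'
import sys
from h import *
from scipy.spatial.transform import Rotation as Ro
# usage: g.py x y z yaw -> total tool-frame shift (mm) and turn, assuming TCP target
s=sense(); R=Ro.from_euler("xyz",s["tcp_rot"]); g=[float(a) for a in sys.argv[1:5]]
print("pos",np.round(s["tool_pos"],4),"rpy",np.round(s["tcp_rot"],3),"gap",round(s["finger_gap"],4),"F",np.round(s["wrist_force"],1),"grip",round(s["grip_force"],1),"t",s["t"])
if g:
    print("shift mm",np.round(R.inv().apply(np.array(g[:3])-s["tool_pos"])*1000,1),"turn",np.round((R.inv()*Ro.from_euler("xyz",[np.pi,0,g[3]])).as_rotvec(),3))
E
python3 g.py .612 -.068 .32 1.38
```

```text
pos [ 0.1991 -0.5391  0.3208] rpy [-3.141e+00 -1.000e-03  1.388e+00] gap 0.06 F [ 0.3 -0.7  1. ] grip 0.0 t 1.1
shift mm [538.3 320.4   1.1] turn [-0.001 -0.001  0.008]
```

jog_arm --pt "36 21.4 0 0 0 0.008 60" --pt "36 21.4 0 0 0 0 60" --pt "36 21.4 0 0 0 0 60" --pt "36 21.4 0 0 0 0 60" --pt "36 21.4 0 0 0 0 60" --pt "36 21.4 0 0 0 0 60" --pt "36 21.4 0 0 0 0 60" --pt "36 21.4 0 0 0 0 60" --pt "36 21.4 0 0 0 0 60" --pt "36 21.4 0 0 0 0 60"

```text
t: 2.1
tool_pos: [0.4794, -0.2259, 0.3204]
tcp_rot: [-3.141, 0.0, 1.376]
wrist_force: [0.0, -0.0, -0.0]
finger_gap: 0.0598
grip_force: 0.0
```

jog_arm --pt "36 21.4 0 0 0 0 60" --pt "36 21.4 0 0 0 0 60" --pt "36 21.4 0 0 0 0 60" --pt "36 21.4 0 0 0 0 60" --pt "34 21 0 0 0 0 60" --pt "0 0 20 0 0 0 60" --pt "0 0 20 0 0 0 60" --pt "0 0 20 0 0 0 60" --pt "0 0 10 0 0 0 60" --pt "0 0 0 0 0 0 60"

```text
t: 3.1
tool_pos: [0.6168, -0.0734, 0.2489]
tcp_rot: [-3.138, 0.0, 1.376]
wrist_force: [0.7, 0.6, -0.5]
finger_gap: 0.06
grip_force: 0.0
```

```bash
python3 g.py .612 -.068 .204 1.38
python3 - <<'E'
from h import *
t=[]
s=sense()
for n in("side","top"):
    c=read_camera(n)
    for X in (s["tool_pos"],[.612,-.068,.222]):
        u,v=proj(c,[X])[0]; print(n,u,v)
    u,v=map(int,proj(c,[[.612,-.068,.222]])[0])
    t.append(cv2.resize(c["color"][v-50:v+50,u-32:u+32],None,fx=6,fy=6,interpolation=cv2.INTER_CUBIC))
cv2.imwrite("pics/a1.png",np.hstack(t))
E
```

```text
pos [ 0.6168 -0.0734  0.2489] rpy [-3.138  0.     1.376] gap 0.06 F [ 0.7  0.6 -0.5] grip 0.0 t 3.1
shift mm [ 4.4 -5.6 44.9] turn [-0.004  0.    -0.004]
side 269.0335451634759 136.48643050958935
side 269.9777595343628 147.46406131660206
top 282.9589097134062 168.5945282230045
top 280.1387605335363 173.16843863143612
```

View pics/a1.png

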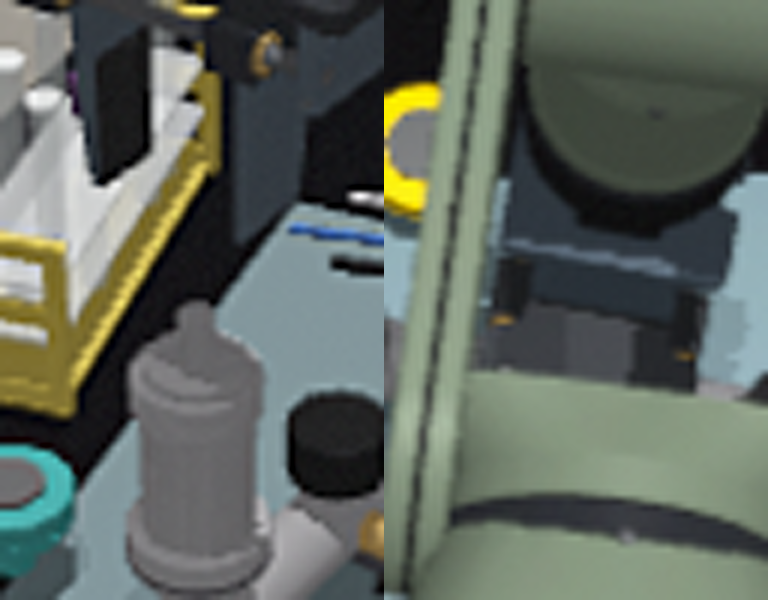

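The side crop shows both fingers straddling the knob, which is at tile (195,308), where I predicted it. The top view is blocked by the arm. Going down and closing.

jog_arm --pt "5 -5.4 0 0 0 0 60" --pt "0 0 0 0 0 0 60" --pt "0 0 12 0 0 0 60" --pt "0 0 12 0 0 0 60" --pt "0 0 12 0 0 0 60" --pt "0 0 10 0 0 0 50" --pt "0 0 0 0 0 0 30" --pt "0 0 0 0 0 0 20" --pt "0 0 0 0 0 0 10" --pt "0 0 0 0 0 0 5" --grip_force 12

```text
t: 4.2
tool_pos: [0.6138, -0.0676, 0.2054]
tcp_rot: [3.14, -0.0, 1.376]
wrist_force: [-0.0, -0.9, -0.7]
finger_gap: 0.0226
grip_force: 0.0
```

jog_arm --pt "0 0 0 0 0 0 0" --pt "0 0 0 0 0 0 0" --pt "0 0 0 0 0 0 0" --pt "0 0 0 0 0 0 0" --pt "0 0 0 0 0 0 0"

```text
t: 4.7
tool_pos: [0.6134, -0.0675, 0.2047]
tcp_rot: [3.142, 0.0, 1.376]
wrist_force: [0.1, -0.5, -0.3]
finger_gap: 0.0007
grip_force: 0.0
```

Run:
```python
from h import *
s=sense(); c=read_camera("side"); u,v=proj(c,[s["tool_pos"]])[0]; print(u,v)
cv2.imwrite("pics/a2.png",cv2.resize(c["color"][100:230,220:350],None,fx=4.5,fy=4.5,interpolation=cv2.INTER_CUBIC))
```

```text
269.41568574670066 153.2413362629798
```

View pics/a2.png

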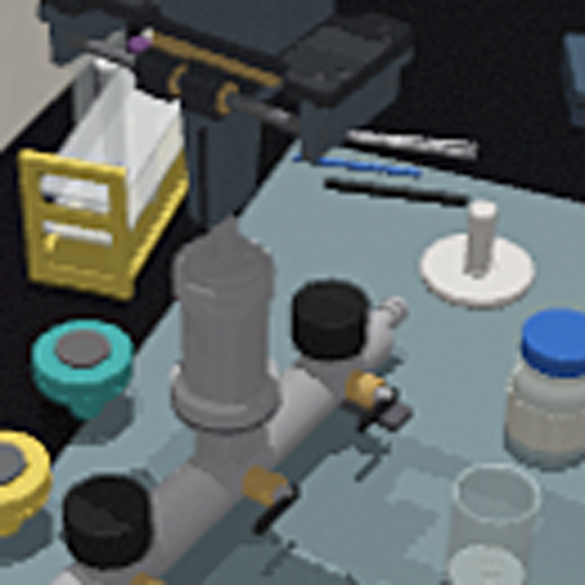

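Run:
```python
from h import *
import pickle
c=pickle.load(open("top.pkl","rb")); s=pickle.load(open("side.pkl","rb"))
for n,a,b in(("knob",(281.1,173.5),(269.7,148)),("collar top",(279.3,175.5),(269.7,158)),("capR",(316.2,191.8),(293.5,167.2)),("capL",(238.3,177.5),(244,212)),("bottle",(334.3,241.2),(345.2,173)),("post",(375.8,209.7),(326,160))): print(n,tri(c,a,s,b))
st=sense()["tool_pos"]
for X in ([.612,-.067,.222],[.612,-.067,.198],st): print(proj(s,[X]))
c=read_camera("top"); u,v=proj(c,[st])[0]; print(u,v)
a=c["color"][130:220,230:340]; b=s["color"][130:230,220:330]
b2=read_camera("side")["color"][130:230,220:330]
cv2.imwrite("pics/a3.png",np.hstack([cv2.resize(cv2.convertScaleAbs(x,alpha=1.8),(400,364),interpolation=cv2.INTER_CUBIC) for x in (b,b2)]))
```

```text
knob (array([ 0.61290871, -0.0703477 ,  0.2183839 ]), np.float64(0.0017921219570358113))
collar top (array([ 0.61322412, -0.06773215,  0.19034643]), np.float64(0.0006953267113644088))
capR (array([ 0.5902056 , -0.17472731,  0.09303661]), np.float64(0.00030350672592581267))
capL (array([0.63193308, 0.04116057, 0.09267844]), np.float64(0.0012993932587771506))
bottle (array([ 0.45444243, -0.22218493,  0.08285105]), np.float64(0.0007321817553820945))
post (array([ 0.55334025, -0.36654011, -0.00152424]), np.float64(0.0003905672977157472))
[[269.80226453 147.68285012]]
[[269.86686372 155.73661528]]
[[269.42161474 153.23602387]]
279.5688733425018 174.24155009143794
```

View pics/a3.png

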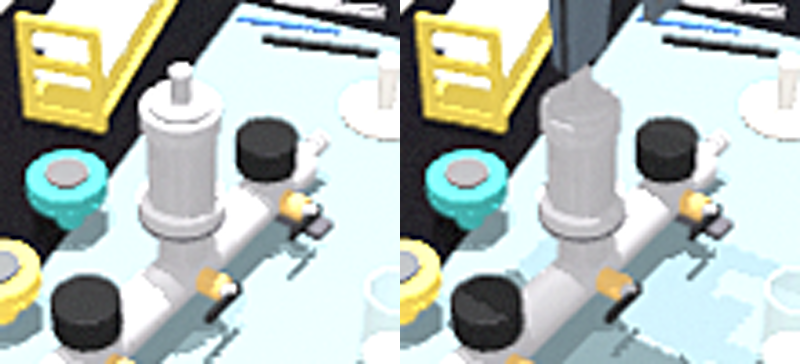

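The brightened crop shows the closed finger tips at tile (570,68), above the knob. They look about 18 mm higher than the reported TCP, so they closed over the knob top rather than on it. Test: open, go down 6 mm and close again. That is safe under either reading.

jog_arm --pt "0 0 0 0 0 0 40" --pt "0 0 0 0 0 0 40" --pt "0 0 0 0 0 0 40" --pt "0 0 3 0 0 0 40" --pt "0 0 3 0 0 0 40" --pt "0 0 0 0 0 0 20" --pt "0 0 0 0 0 0 10" --pt "0 0 0 0 0 0 0" --pt "0 0 0 0 0 0 0" --pt "0 0 0 0 0 0 0" --grip_force 5

```text
t: 5.85
tool_pos: [0.6135, -0.0675, 0.1994]
tcp_rot: [3.141, 0.0, 1.376]
wrist_force: [-1.4, -0.3, 3.9]
finger_gap: 0.0029
grip_force: 1.9
```

jog_arm --pt "0 0 0 0 0 0 40" --pt "0 0 -6 0 0 0 40" --pt "0 0 -6 0 0 0 50" --pt "0 0 0 0 0 0 60" --pt "0 0 0 0 0 0 60"

```text
t: 6.35
tool_pos: [0.6136, -0.0676, 0.211]
tcp_rot: [3.141, 0.0, 1.376]
wrist_force: [-0.6, 0.5, 0.6]
finger_gap: 0.0397
grip_force: 0.0
```

Run:
```python
from h import *
s=sense(); c=read_camera("side"); P=s["tool_pos"]; print(P,s["finger_gap"],s["wrist_force"])
im=cv2.convertScaleAbs(cv2.resize(c["color"][80:200,210:340],(650,600),interpolation=cv2.INTER_CUBIC),alpha=1.8)
d=lambda X,col: cv2.circle(im,tuple(int(a) for a in ((proj(c,[X])[0]-[210,80])*5+2)),3,col,-1)
d(P,(0,0,255)); d(P+[0,0,.019],(0,255,0))
y=np.array([.982,-.193,0]);x=np.array([.193,.982,0])
for sg in(-1,1):
    for e in(-1,1): d(P+sg*y*.03+e*x*.016,(255,0,0))
d(np.array([.612,-.067,.222]),(0,255,255))
cv2.imwrite("pics/a4.png",im)
```

```text
[ 0.61356929 -0.06755001  0.21097208] 0.03969540982486324 [-0.57544719  0.48309541  0.5812264 ]
```

View pics/a4.png

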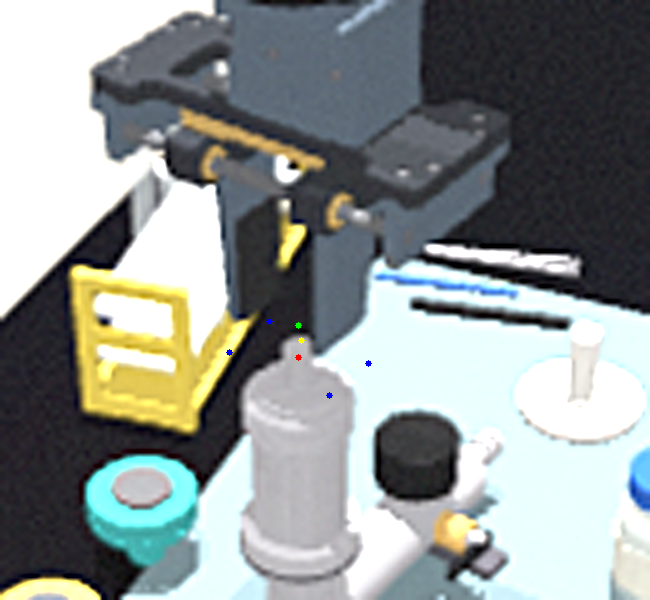

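The red dot is the reported TCP, at (298,357). The real finger tips centre near (296,321), on the green dot 19 mm above it. With the fingers wide open, going lower is safe either way, so I go down 23 mm and close softly.

jog_arm --pt "0 0 0 0 0 0 68" --pt "0 0 0 0 0 0 68" --pt "0 0 0 0 0 0 68" --pt "0 0 6 0 0 0 68" --pt "0 0 6 0 0 0 68" --pt "0 0 6 0 0 0 68" --pt "0 0 5 0 0 0 68" --pt "0 0 0 0 0 0 50" --pt "0 0 0 0 0 0 35" --pt "0 0 0 0 0 0 22" --grip_force 4

```text
t: 7.4
tool_pos: [0.6136, -0.0676, 0.188]
tcp_rot: [3.141, 0.0, 1.376]
wrist_force: [-0.5, 1.0, 0.2]
finger_gap: 0.047
grip_force: 0.0
```

jog_arm --pt "0 0 0 0 0 0 18" --pt "0 0 0 0 0 0 12" --pt "0 0 0 0 0 0 8" --pt "0 0 0 0 0 0 8"

```text
t: 7.8
tool_pos: [0.6134, -0.0675, 0.1879]
tcp_rot: [3.142, 0.0, 1.376]
wrist_force: [-2.1, -0.0, 0.5]
finger_gap: 0.0156
grip_force: 4.0
```

Gap is 15.6 mm with 4 N, so the knob is gripped. The tips really are about 20 mm above the reported TCP, and I'll allow for that from now on. Regrip 5 mm lower, firmer, and lift.

jog_arm --pt "0 0 0 0 0 0 30" --pt "0 0 0 0 0 0 30" --pt "0 0 5 0 0 0 30" --pt "0 0 0 0 0 0 15" --pt "0 0 0 0 0 0 8" --pt "0 0 0 0 0 0 8" --pt "0 0 0 0 0 0 8" --grip_force 15

```text
t: 8.5
tool_pos: [0.6134, -0.0676, 0.1827]
tcp_rot: [-3.142, 0.0, 1.376]
wrist_force: [0.3, 0.1, -0.1]
finger_gap: 0.0155
grip_force: 15.0
```

jog_arm --pt "0 0 0 0 0 0 8" --pt "0 0 -3 0 0 0 8" --pt "0 0 -5 0 0 0 8" --pt "0 0 -10 0 0 0 8" --pt "0 0 -15 0 0 0 8" --pt "0 0 -15 0 0 0 8" --pt "0 0 0 0 0 0 8"

```text
t: 9.2
tool_pos: [0.615, -0.0677, 0.234]
tcp_rot: [3.136, -0.0, 1.376]
wrist_force: [0.4, 0.6, -0.8]
finger_gap: 0.0154
grip_force: 15.0
```

```bash
python3 g.py .557 .385 .15 1.38
```

```text
pos [ 0.615  -0.0677  0.234 ] rpy [ 3.136 -0.     1.376] gap 0.0154 F [ 0.4  0.6 -0.8] grip 15.0 t 9.2
shift mm [ 432.9 -145.1   83.3] turn [ 0.006 -0.    -0.004]
```

jog_arm --pt "20 -6.5 0 0 0 0 8" --pt "40 -13.5 0 0 0 0 8" --pt "40 -13.5 0 0 0 0 8" --pt "40 -13.5 0 0 0 0 8" --pt "40 -13.5 0 0 0 0 8" --pt "40 -13.5 0 0 0 0 8" --pt "40 -13.5 0 0 0 0 8" --pt "40 -13.5 5 0 0 0 8" --pt "40 -13.5 15 0 0 0 8" --pt "40 -13.5 20 0 0 0 8"

```text
t: 10.2
tool_pos: [0.5615, 0.332, 0.1911]
tcp_rot: [3.14, -0.001, 1.376]
wrist_force: [0.4, 0.3, -0.3]
finger_gap: 0.0153
grip_force: 15.0
```

jog_arm --pt "35 -11.5 20 0 0 0 8" --pt "18 -5.5 20 0 0 0 8" --pt "0 0 20 0 0 0 8" --pt "0 0 20 0 0 0 8" --pt "0 0 10 0 0 0 8" --pt "0 0 0 0 0 0 8" --pt "0 0 0 0 0 0 8"

```text
t: 10.9
tool_pos: [0.5555, 0.3854, 0.1013]
tcp_rot: [3.141, -0.001, 1.375]
wrist_force: [0.7, -0.3, -0.6]
finger_gap: 0.0153
grip_force: 15.0
```

```bash
python3 g.py .557 .385 -.001 1.38
python3 - <<'E'
from h import *
t=[]
for n in("side","top"):
    c=read_camera(n); u,v=proj(c,[[.557,.385,.03]])[0].astype(int); v=min(v,384-60);u=max(u,60)
    t.append(cv2.resize(c["color"][v-60:v+60,u-60:u+60],(390,390),interpolation=cv2.INTER_CUBIC))
cv2.imwrite("pics/a5.png",np.hstack(t))
E
```

```text
pos [0.5555 0.3854 0.1013] rpy [ 3.141e+00 -1.000e-03  1.375e+00] gap 0.0153 F [ 0.7 -0.3 -0.6] grip 15.0 t 10.9
shift mm [ -0.2   1.4 102.4] turn [ 0.001 -0.001 -0.005]
```

View pics/a5.png

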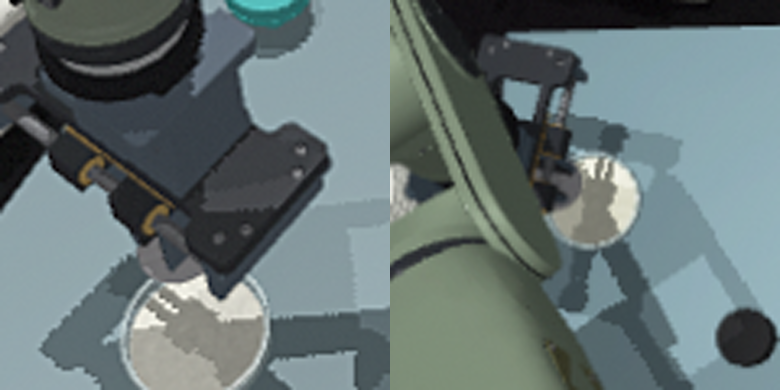

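The crops show the held lid level over the dish, offset only by perspective: disc at (560,185) and dish at (595,200) in the top tile. Lowering it.

jog_arm --pt "0 1.4 20 0 0 0 8" --pt "0 0 20 0 0 0 8" --pt "0 0 20 0 0 0 8" --pt "0 0 15 0 0 0 8" --pt "0 0 10 0 0 0 8" --pt "0 0 7 0 0 0 8" --pt "0 0 4 0 0 0 8" --pt "0 0 2 0 0 0 8" --pt "0 0 1 0 0 0 8" --pt "0 0 0 0 0 0 8"

```text
t: 12.0
tool_pos: [0.5567, 0.3852, 0.0021]
tcp_rot: [3.141, -0.0, 1.376]
wrist_force: [0.0, -0.4, -0.1]
finger_gap: 0.0155
grip_force: 15.0
```

jog_arm --pt "0 0 1 0 0 0 8" --pt "0 0 1 0 0 0 8" --pt "0 0 0 0 0 0 8"

```text
t: 12.3
tool_pos: [0.5564, 0.385, -0.0003]
tcp_rot: [-3.142, 0.0, 1.376]
wrist_force: [0.3, 0.1, -0.2]
finger_gap: 0.0155
grip_force: 15.0
```

jog_arm --pt "0 0 1 0 0 0 8" --pt "0 0 0.5 0 0 0 8" --pt "0 0 0 0 0 0 8"

```text
t: 12.6
tool_pos: [0.5565, 0.3851, -0.0015]
tcp_rot: [3.141, -0.0, 1.376]
wrist_force: [0.9, -0.2, 1.6]
finger_gap: 0.0157
grip_force: 15.0
```

jog_arm --pt "0 0 0.7 0 0 0 8" --pt "0 0 0 0 0 0 8"

```text
t: 12.8
tool_pos: [0.5565, 0.3851, -0.0015]
tcp_rot: [3.141, -0.0, 1.376]
wrist_force: [-1.2, -2.0, 5.7]
finger_gap: 0.0156
grip_force: 15.0
```

Contact at 5.7 N, so the lid is on the floor. Release a little, then lift.

jog_arm --pt "0 0 0 0 0 0 22" --pt "0 0 0 0 0 0 30" --pt "0 0 0 0 0 0 34" --pt "0 0 -10 0 0 0 34" --pt "0 0 -20 0 0 0 34" --pt "0 0 -30 0 0 0 34" --pt "0 0 -40 0 0 0 60" --pt "0 0 -45 0 0 0 74" --pt "0 0 -45 0 0 0 74" --pt "0 0 -45 0 0 0 74"

```text
t: 13.8
tool_pos: [0.5562, 0.3849, 0.2352]
tcp_rot: [3.141, -0.001, 1.376]
wrist_force: [1.4, 0.6, -0.1]
finger_gap: 0.0632
grip_force: 0.0
```

```bash
python3 g.py .613 -.0685 .235 1.38;  python3 - <<'E'
from h import *
t=[]
for n in("side","top"):
    c=read_camera(n); u,v=proj(c,[[.557,.385,.03]])[0].astype(int); v=min(v,384-40);u=max(u,40)
    t.append(cv2.resize(c["color"][v-40:v+40,u-40:u+40],(390,390),interpolation=cv2.INTER_CUBIC))
cv2.imwrite("pics/a6.png",np.hstack(t))
E
```

```text
pos [0.5562 0.3849 0.2352] rpy [ 3.141e+00 -1.000e-03  1.376e+00] gap 0.0632 F [ 1.4  0.6 -0.1] grip 0.0 t 13.8
shift mm [-4.338e+02  1.436e+02  1.000e-01] turn [ 0.001 -0.001 -0.004]
```

View pics/a6.png

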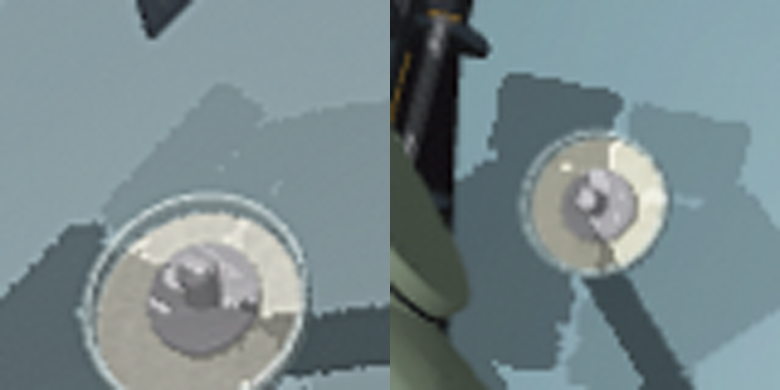

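The lid lies flat and central in the dish: side tile (203,290), top tile (600,200). Next the funnel.

jog_arm --pt "-20 6.5 0 0 0 0 76" --pt "-40 13.2 0 0 0 0 76" --pt "-40 13.2 0 0 0 0 76" --pt "-40 13.2 0 0 0 0 76" --pt "-40 13.2 0 0 0 0 76" --pt "-40 13.2 0 0 0 0 76" --pt "-40 13.2 0 0 0 0 76" --pt "-40 13.2 0 0 0 0 76" --pt "-40 13.2 0 0 0 0 76" --pt "-40 13.2 0 0 0 0 76"

```text
t: 14.9
tool_pos: [0.6042, -0.0147, 0.2311]
tcp_rot: [-3.139, 0.001, 1.375]
wrist_force: [1.1, 0.0, 0.8]
finger_gap: 0.0763
grip_force: 0.0
```

jog_arm --pt "-35 11.6 0 0 0 0 76" --pt "-19 6.5 0 0 0 0 76" --pt "0 0 0 0 0 0 76" --pt "0 0 0 0 0 0 76"

```text
t: 15.3
tool_pos: [0.6119, -0.0689, 0.2314]
tcp_rot: [-3.139, -0.0, 1.374]
wrist_force: [0.3, 0.2, -0.6]
finger_gap: 0.0759
grip_force: 0.0
```

```bash
python3 g.py .613 -.0685 .148 1.38
```

```text
pos [ 0.6119 -0.0689  0.2314] rpy [-3.139 -0.     1.374] gap 0.0759 F [ 0.3  0.2 -0.6] grip 0.0 t 15.3
shift mm [ 0.6  1.2 83.4] turn [-0.003 -0.    -0.006]
```

jog_arm --pt "0.6 1.2 13 0 0 0 76" --pt "0 0 15 0 0 0 76" --pt "0 0 15 0 0 0 76" --pt "0 0 15 0 0 0 76" --pt "0 0 15 0 0 0 76" --pt "0 0 10 0 0 0 76" --pt "0 0 0 0 0 0 66" --pt "0 0 0 0 0 0 60" --pt "0 0 0 0 0 0 50" --pt "0 0 0 0 0 0 48" --grip_force 8

```text
t: 16.3
tool_pos: [0.6146, -0.068, 0.1502]
tcp_rot: [3.141, -0.0, 1.376]
wrist_force: [0.1, 0.5, -0.1]
finger_gap: 0.0569
grip_force: 8.0
```

jog_arm --pt "0 0 0 0 0 0 48" --pt "0 0 0 0 0 0 48" --pt "0 0 0 0 0 0 48" --grip_force 25

```text
t: 16.6
tool_pos: [0.6146, -0.0682, 0.1501]
tcp_rot: [3.141, -0.0, 1.376]
wrist_force: [-0.6, 1.5, 4.0]
finger_gap: 0.0559
grip_force: 25.0
```

jog_arm --pt "0 0 -2 0 0 0 48" --pt "0 0 -4 0 0 0 48" --pt "0 0 -8 0 0 0 48" --pt "0 0 -15 0 0 0 48" --pt "0 0 -15 0 0 0 48" --pt "0 0 -10 0 0 0 48" --pt "0 0 0 0 0 0 48"

```text
t: 17.3
tool_pos: [0.6153, -0.0683, 0.2054]
tcp_rot: [3.138, -0.0, 1.376]
wrist_force: [-0.2, -0.4, -3.4]
finger_gap: 0.0558
grip_force: 25.0
```

```bash
python3 g.py .5525 -.364 .13 1.38
```

```text
pos [ 0.6153 -0.0683  0.2054] rpy [ 3.138 -0.     1.376] gap 0.0558 F [-0.2 -0.4 -3.4] grip 25.0 t 17.3
shift mm [-302.3   -4.6   75.4] turn [ 0.004 -0.    -0.004]
```

jog_arm --pt "-15 0 0 0 0 0 48" --pt "-30 -0.5 0 0 0 0 48" --pt "-40 -0.5 0 0 0 0 48" --pt "-40 -0.6 0 0 0 0 48" --pt "-40 -0.6 0 0 0 0 48" --pt "-40 -0.6 0 0 0 0 48" --pt "-40 -0.6 0 0 0 0 48" --pt "-35 -0.6 0 0 0 0 48" --pt "-22 -0.6 0 0 0 0 48" --pt "0 0 0 0 0 0 48"

```text
t: 18.3
tool_pos: [0.549, -0.3674, 0.2019]
tcp_rot: [-3.139, 0.001, 1.372]
wrist_force: [-0.5, 0.6, -2.6]
finger_gap: 0.0558
grip_force: 25.0
```

jog_arm --pt "0 0 15 0 0 0 48" --pt "0 0 20 0 0 0 48" --pt "0 0 20 0 0 0 48" --pt "0 0 10 0 0 0 48" --pt "0 0 0 0 0 0 48" --pt "0 0 0 0 0 0 48"

```text
t: 18.9
tool_pos: [0.5515, -0.3635, 0.139]
tcp_rot: [3.141, 0.0, 1.376]
wrist_force: [0.1, -0.1, -1.4]
finger_gap: 0.0561
grip_force: 25.0
```

```bash
python3 g.py .5525 -.364 .110 1.38;  python3 - <<'E'
from h import *
t=[]
for n in("side","top"):
    c=read_camera(n); u,v=proj(c,[[.5525,-.364,.08]])[0].astype(int)
    t.append(cv2.resize(c["color"][v-45:v+45,u-45:u+45],(390,390),interpolation=cv2.INTER_CUBIC))
cv2.imwrite("pics/a7.png",np.hstack(t))
E
```

```text
pos [ 0.5515 -0.3635  0.139 ] rpy [3.141 0.    1.376] gap 0.0561 F [ 0.1 -0.1 -1.4] grip 25.0 t 18.9
shift mm [-0.3  1.  29. ] turn [ 0.     0.    -0.004]
```

View pics/a7.png

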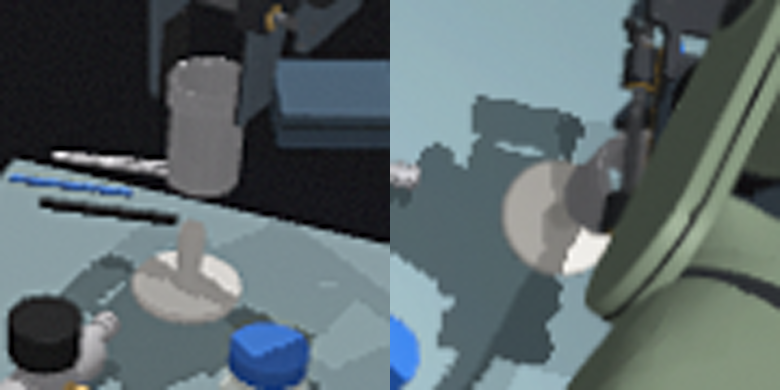

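Run:
```python
from h import *
import pickle
c=pickle.load(open("side.pkl","rb")); u,v=proj(c,[[.5525,-.364,.08]])[0].astype(int)
for X in ([.5515,-.3635,.101],[.5515,-.3635,.181],[.5525,-.364,.06],[.5525,-.364,.01]): print(X,(proj(c,[X])[0]-[u-45,v-45]+.5)*4.333)
f=lambda a,b,z: plane(c,a/4.333+u-45.5,b/4.333+v-45.5,z)
print("foot",f(187,286,.010),"posttip",f(192,224,.058),"funnel bot",f(204,180,.101),"funnel top",f(205,70,.181))
```

```text
[0.5515, -0.3635, 0.101] [201.9748036  174.40883155]
[0.5515, -0.3635, 0.181] [212.95750458  73.97617282]
[0.5525, -0.364, 0.06] [195.6151324  221.85646154]
[0.5525, -0.364, 0.01] [189.53034955 277.76658053]
foot [ 0.55085375 -0.35361687  0.01      ] posttip [ 0.55476786 -0.36318147  0.058     ] funnel bot [ 0.54791119 -0.35734634  0.101     ] funnel top [ 0.5580779  -0.36632811  0.181     ]
```

The crops show the funnel upright (bottom at side tile (204,180)) over the post tip (192,224). Ray casts put the alignment within about 5 mm, against 10 mm of clearance. Lowering.

jog_arm --pt "0 1 12 0 0 0 48" --pt "0 0 12 0 0 0 48" --pt "0 0 12 0 0 0 48" --pt "0 0 12 0 0 0 48" --pt "0 0 0 0 0 0 48"

```text
t: 19.5
tool_pos: [0.5508, -0.3627, 0.0876]
tcp_rot: [-3.137, -0.002, 1.376]
wrist_force: [0.3, 0.5, -2.9]
finger_gap: 0.0554
grip_force: 25.0
```

jog_arm --pt "0 0 12 0 0 0 48" --pt "0 0 12 0 0 0 48" --pt "0 0 9 0 0 0 48" --pt "0 0 5 0 0 0 48" --pt "0 0 1 0 0 0 48" --pt "0 0 0 0 0 0 48"

```text
t: 20.1
tool_pos: [0.5524, -0.3638, 0.0515]
tcp_rot: [3.141, 0.0, 1.376]
wrist_force: [-0.6, 0.0, -1.8]
finger_gap: 0.0562
grip_force: 25.0
```

jog_arm --pt "0 0 1 0 0 0 48" --pt "0 0 1 0 0 0 48" --pt "0 0 1 0 0 0 48" --pt "0 0 0 0 0 0 48"

```text
t: 20.5
tool_pos: [0.5523, -0.3637, 0.0486]
tcp_rot: [3.141, 0.0, 1.376]
wrist_force: [0.8, 0.0, -3.0]
finger_gap: 0.0558
grip_force: 25.0
```

jog_arm --pt "0 0 0.7 0 0 0 48" --pt "0 0 0.7 0 0 0 48" --pt "0 0 0 0 0 0 48"

```text
t: 20.8
tool_pos: [0.5524, -0.3639, 0.0485]
tcp_rot: [3.141, 0.001, 1.376]
wrist_force: [-2.0, 0.4, 5.3]
finger_gap: 0.0557
grip_force: 25.0
```

Contact at the expected height. Release and go up.

jog_arm --pt "0 0 0 0 0 0 58" --pt "0 0 0 0 0 0 64" --pt "0 0 0 0 0 0 76" --pt "0 0 0 0 0 0 76" --pt "0 0 -15 0 0 0 76" --pt "0 0 -20 0 0 0 80" --pt "0 0 -30 0 0 0 84" --pt "0 0 -40 0 0 0 84" --pt "0 0 -30 0 0 0 84" --pt "0 0 0 0 0 0 84"

```text
t: 21.8
tool_pos: [0.5548, -0.3653, 0.1876]
tcp_rot: [3.132, 0.004, 1.376]
wrist_force: [-0.2, -0.4, 1.1]
finger_gap: 0.0842
grip_force: 0.0
```

```bash
python3 g.py .6135 -.068 .178 1.38
```

```text
pos [ 0.5548 -0.3653  0.1876] rpy [3.132 0.004 1.376] gap 0.0842 F [-0.2 -0.4  1.1] grip 0.0 t 21.8
shift mm [ 3.031e+02 -1.000e-01  8.400e+00] turn [ 0.01   0.004 -0.004]
```

jog_arm --pt "20 0 0 0 0 0 84" --pt "40 0 0 0 0 0 84" --pt "40 0 0 0 0 0 84" --pt "40 0 0 0 0 0 84" --pt "40 0 0 0 0 0 84" --pt "40 0 0 0 0 0 84" --pt "40 0 0 0 0 0 84" --pt "30 0 0 0 0 0 84" --pt "13 0 0 0 0 0 84" --pt "0 0 0 0 0 0 84"

```text
t: 22.8
tool_pos: [0.6104, -0.0645, 0.1809]
tcp_rot: [-3.139, 0.0, 1.379]
wrist_force: [-0.5, -0.4, -0.9]
finger_gap: 0.084
grip_force: 0.0
```

jog_arm --pt "0 0 0 0 0 0 84" --pt "0 0 0 0 0 0 84"

```text
t: 23.0
tool_pos: [0.6106, -0.0678, 0.1818]
tcp_rot: [-3.141, 0.001, 1.374]
wrist_force: [0.3, 0.5, 0.4]
finger_gap: 0.0841
grip_force: 0.0
```

```bash
python3 g.py .6135 -.068 .070 1.38
python3 - <<'E'
from h import *
t=[]
for n,X in(("side",[.5525,-.364,.05]),("side",[.6135,-.068,.11]),):
    c=read_camera(n); u,v=proj(c,[X])[0].astype(int); print(u,v)
    t.append(cv2.resize(c["color"][v-40:v+40,u-40:u+40],(390,390),interpolation=cv2.INTER_CUBIC))
cv2.imwrite("pics/a8.png",np.hstack(t))
E
```

```text
pos [ 0.6106 -0.0678  0.1818] rpy [-3.141e+00  1.000e-03  1.374e+00] gap 0.0841 F [0.3 0.5 0.4] grip 0.0 t 23.0
shift mm [  0.5   3.  111.8] turn [-0.001  0.001 -0.006]
327 147
269 182
```

View pics/a8.png

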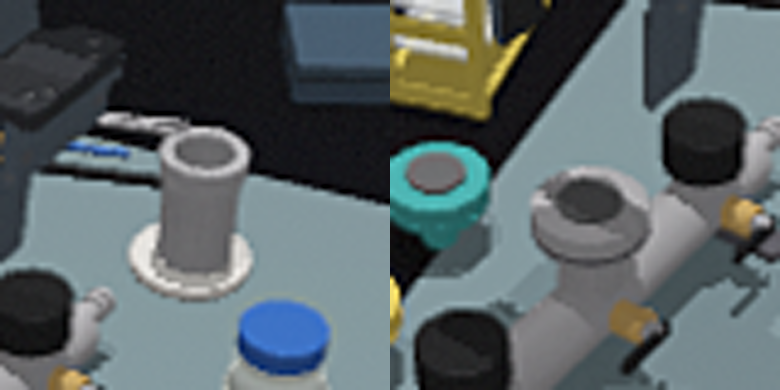

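The funnel stands upright on the foot at left tile (203,215), and the support still sits in the outlet at right tile (590,215). Now the support.

jog_arm --pt "0.5 3 12 0 0 0 84" --pt "0 0 20 0 0 0 84" --pt "0 0 20 0 0 0 84" --pt "0 0 20 0 0 0 84" --pt "0 0 15 0 0 0 84" --pt "0 0 12 0 0 0 84" --pt "0 0 11 0 0 0 84" --pt "0 0 0 0 0 0 76" --pt "0 0 0 0 0 0 68" --pt "0 0 0 0 0 0 58" --grip_force 8

```text
t: 24.1
tool_pos: [0.6132, -0.0664, 0.0727]
tcp_rot: [-3.14, 0.0, 1.376]
wrist_force: [0.1, 0.4, 1.5]
finger_gap: 0.0638
grip_force: 8.0
```

jog_arm --pt "0 0 0 0 0 0 56" --pt "0 0 0 0 0 0 56" --pt "0 0 0 0 0 0 56" --pt "0 0 0 0 0 0 56" --grip_force 25

```text
t: 24.5
tool_pos: [0.6133, -0.0664, 0.0727]
tcp_rot: [-3.14, 0.0, 1.376]
wrist_force: [-5.6, 0.6, 4.1]
finger_gap: 0.0634
grip_force: 25.0
```

jog_arm --pt "0 0 -2 0 0 0 56" --pt "0 0 -4 0 0 0 56" --pt "0 0 -8 0 0 0 56" --pt "0 0 -15 0 0 0 56" --pt "0 0 -15 0 0 0 56" --pt "0 0 -16 0 0 0 56" --pt "0 0 0 0 0 0 56" --pt "0 0 0 0 0 0 56"

```text
t: 25.3
tool_pos: [0.6149, -0.0667, 0.1326]
tcp_rot: [3.139, -0.0, 1.376]
wrist_force: [-0.1, 0.2, -2.6]
finger_gap: 0.063
grip_force: 25.0
```

```bash
python3 g.py .449 -.081 .132 1.38
```

```text
pos [ 0.6149 -0.0667  0.1326] rpy [ 3.139 -0.     1.376] gap 0.063 F [-0.1  0.2 -2.6] grip 25.0 t 25.3
shift mm [ -46.2 -160.     0.2] turn [ 0.003 -0.    -0.004]
```

jog_arm --pt "-4 -14 0 0 0 0 56" --pt "-8 -28 0 0 0 0 56" --pt "-10 -36 0 0 0 0 56" --pt "-10 -36 0 0 0 0 56" --pt "-8 -28 0 0 0 0 56" --pt "-6.2 -18 0 0 0 0 56" --pt "0 0 0 0 0 0 56" --pt "0 0 0 0 0 0 56"

```text
t: 26.1
tool_pos: [0.4488, -0.081, 0.1321]
tcp_rot: [3.14, -0.0, 1.375]
wrist_force: [0.4, -0.6, -2.2]
finger_gap: 0.0632
grip_force: 25.0
```

```bash
python3 g.py .449 -.081 .0507 1.38
python3 - <<'E'
from h import *
t=[]
for n,X in(("side",[.449,-.081,.09]),("top",[.449,-.081,.09]),):
    c=read_camera(n); u,v=proj(c,[X])[0].astype(int); P=sense()["tool_pos"]
    b=cv2.resize(c["color"][v-35:v+35,u-35:u+35],(390,390),interpolation=cv2.INTER_CUBIC)
    for z,col in ((P[2]-.0107,(0,0,255)),(.07,(0,255,0)),(.003,(255,0,0))):
        q=(proj(c,[[P[0],P[1],z]])[0]-[u-35,v-35]+.5)*390/70; cv2.circle(b,tuple(int(a) for a in q),2,col,-1); print(n,np.round(q))
    t.append(b)
cv2.imwrite("pics/a9.png",np.hstack(t))
E
```

```text
pos [ 0.4488 -0.081   0.1321] rpy [ 3.14  -0.     1.375] gap 0.0632 F [ 0.4 -0.6 -2.2] grip 25.0 t 26.1
shift mm [ 0.   0.1 81.4] turn [ 0.001 -0.    -0.005]
side [204. 147.]
side [193. 231.]
side [180. 332.]
top [202. 193.]
top [195. 201.]
top [187. 210.]
```

View pics/a9.png

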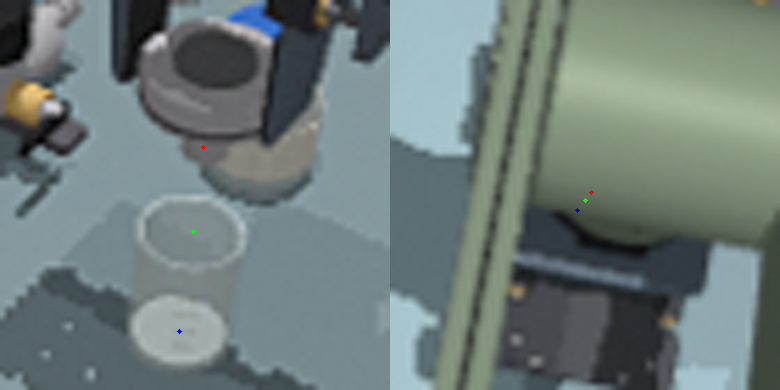

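In the side tile the beaker rim is centred at (190,232), against the predicted (193,231). The stem bottom is at (205,150), as predicted, so it is aligned. Lowering.

jog_arm --pt "0 0 12 0 0 0 56" --pt "0 0 15 0 0 0 56" --pt "0 0 15 0 0 0 56" --pt "0 0 15 0 0 0 56" --pt "0 0 12 0 0 0 56" --pt "0 0 6 0 0 0 56" --pt "0 0 3 0 0 0 56" --pt "0 0 1 0 0 0 56" --pt "0 0 0 0 0 0 56" --pt "0 0 0 0 0 0 56"

```text
t: 27.2
tool_pos: [0.4486, -0.081, 0.0536]
tcp_rot: [3.14, 0.0, 1.376]
wrist_force: [0.6, -0.2, -2.3]
finger_gap: 0.0633
grip_force: 25.0
```

jog_arm --pt "0 0 1 0 0 0 56" --pt "0 0 0.8 0 0 0 56" --pt "0 0 0 0 0 0 56"

```text
t: 27.5
tool_pos: [0.4481, -0.0809, 0.0514]
tcp_rot: [3.141, 0.0, 1.376]
wrist_force: [0.6, 0.8, -2.2]
finger_gap: 0.0632
grip_force: 25.0
```

jog_arm --pt "0 0 0.7 0 0 0 56" --pt "0 0 0.7 0 0 0 56" --pt "0 0 0 0 0 0 56"

```text
t: 27.8
tool_pos: [0.4484, -0.0809, 0.0507]
tcp_rot: [3.141, 0.0, 1.376]
wrist_force: [-2.1, 0.5, 4.6]
finger_gap: 0.0632
grip_force: 25.0
```

Resting on the rim at the expected height. Release and go up, then on to the cap at (0.433,0.237).

jog_arm --pt "0 0 0 0 0 0 66" --pt "0 0 0 0 0 0 70" --pt "0 0 0 0 0 0 80" --pt "0 0 0 0 0 0 84" --pt "0 0 -10 0 0 0 84" --pt "0 0 -20 0 0 0 84" --pt "0 0 -30 0 0 0 80" --pt "0 0 -30 0 0 0 74" --pt "0 0 0 0 0 0 70" --pt "0 0 0 0 0 0 70"

```text
t: 28.8
tool_pos: [0.4483, -0.0809, 0.1407]
tcp_rot: [3.14, 0.0, 1.376]
wrist_force: [-0.3, 0.6, -0.8]
finger_gap: 0.0698
grip_force: 0.0
```

```bash
python3 g.py .433 .237 .14 1.38
python3 - <<'E'
from h import *
import pickle
t=pickle.load(open("top.pkl","rb")); s=read_camera("side")
# loose cap in side view: black blob near expected place
u,v=proj(s,[[.433,.237,.015]])[0].astype(int)
m=(s["color"][v-25:v+25,u-25:u+25].max(2)<60).astype(np.uint8)
n,l,st,ce=cv2.connectedComponentsWithStats(m); i=1+np.argmax(st[1:,4]); q=ce[i]+[u-25,v-25]
print("side blob",st[i],q,plane(s,*q,.0145),"tri",tri(t,(170.7,250.3),s,q))
print(proj(s,[[.433,.237,.0145]]))
E
```

```text
pos [ 0.4483 -0.0809  0.1407] rpy [3.14  0.    1.376] gap 0.0698 F [-0.3  0.6 -0.8] grip 0.0 t 28.8
shift mm [308.9 -76.6   0.5] turn [ 0.002  0.    -0.004]
side blob [ 13  14  24  28 527] [285.0626186  327.28842505] [0.43319633 0.24261713 0.0145    ] tri (array([0.4341012 , 0.24035174, 0.01025561]), np.float64(1.6915207319669966e-05))
[[286.20960686 325.12708296]]
```

jog_arm --pt "20 -5 0 0 0 0 70" --pt "40 -10 0 0 0 0 70" --pt "40 -10 0 0 0 0 70" --pt "40 -10 0 0 0 0 70" --pt "40 -10 0 0 0 0 70" --pt "40 -10 0 0 0 0 70" --pt "40 -10 0 0 0 0 70" --pt "30 -7 0 0 0 0 70" --pt "20.4 -4.8 0 0 0 0 70" --pt "0 0 0 0 0 0 70"

```text
t: 29.85
tool_pos: [0.432, 0.2403, 0.1384]
tcp_rot: [-3.139, 0.001, 1.379]
wrist_force: [-0.5, -0.5, -0.4]
finger_gap: 0.07
grip_force: 0.0
```

jog_arm --pt "0 0 20 0 0 0 70" --pt "0 0 20 0 0 0 70" --pt "0 0 20 0 0 0 70" --pt "0 0 20 0 0 0 70" --pt "0 0 10 0 0 0 70" --pt "0 0 0 0 0 0 70" --pt "0 0 0 0 0 0 70"

```text
t: 30.55
tool_pos: [0.4332, 0.2382, 0.0501]
tcp_rot: [3.141, 0.0, 1.375]
wrist_force: [0.5, 0.1, -0.3]
finger_gap: 0.0704
grip_force: 0.0
```

```bash
python3 g.py .433 .2385 -.013 1.38
```

```text
pos [0.4332 0.2382 0.0501] rpy [3.141 0.    1.375] gap 0.0704 F [ 0.5  0.1 -0.3] grip 0.0 t 30.55
shift mm [ 0.3 -0.2 63.1] turn [ 0.     0.    -0.005]
```

jog_arm --pt "0 0 12 0 0 0 70" --pt "0 0 12 0 0 0 70" --pt "0 0 12 0 0 0 70" --pt "0 0 12 0 0 0 70" --pt "0 0 8 0 0 0 70" --pt "0 0 4 0 0 0 70" --pt "0 0 0 0 0 0 70"

```text
t: 31.25
tool_pos: [0.4325, 0.2383, -0.0108]
tcp_rot: [-3.141, 0.001, 1.376]
wrist_force: [-0.7, -0.6, 0.0]
finger_gap: 0.0696
grip_force: 0.0
```

jog_arm --pt "0 0 2 0 0 0 60" --pt "0 0 0 0 0 0 54" --pt "0 0 0 0 0 0 48" --pt "0 0 0 0 0 0 44" --pt "0 0 0 0 0 0 44" --pt "0 0 0 0 0 0 44" --grip_force 10

```text
t: 31.85
tool_pos: [0.4331, 0.2386, -0.0118]
tcp_rot: [3.141, -0.0, 1.376]
wrist_force: [-0.4, -1.1, 2.2]
finger_gap: 0.0497
grip_force: 10.0
```

jog_arm --pt "0 0 -3 0 0 0 44" --pt "0 0 -8 0 0 0 44" --pt "0 0 -20 0 0 0 44" --pt "0 0 -30 0 0 0 44" --pt "0 0 -40 0 0 0 44" --pt "0 0 -40 0 0 0 44" --pt "0 0 -20 0 0 0 44" --pt "0 0 0 0 0 0 44"

```text
t: 32.65
tool_pos: [0.4349, 0.2396, 0.1526]
tcp_rot: [3.135, -0.005, 1.376]
wrist_force: [0.1, 1.7, -0.6]
finger_gap: 0.0493
grip_force: 10.0
```

```bash
python3 g.py .6125 -.067 .145 1.38
```

```text
pos [0.4349 0.2396 0.1526] rpy [ 3.135 -0.005  1.376] gap 0.0493 F [ 0.1  1.7 -0.6] grip 10.0 t 32.65
shift mm [-266.4  233.6    7.8] turn [ 0.006 -0.005 -0.004]
```

jog_arm --pt "-15 13 0 0 0 0 44" --pt "-30 26 0 0 0 0 44" --pt "-34 30 0 0 0 0 44" --pt "-34 30 0 0 0 0 44" --pt "-34 30 0 0 0 0 44" --pt "-34 30 0 0 0 0 44" --pt "-34 30 0 0 0 0 44" --pt "-30 26 0 0 0 0 44" --pt "-20 20 0 0 0 0 44" --pt "0 0 0 0 0 0 44"

```text
t: 33.65
tool_pos: [0.6129, -0.0702, 0.1468]
tcp_rot: [-3.14, 0.001, 1.372]
wrist_force: [0.2, 1.1, 0.4]
finger_gap: 0.0497
grip_force: 10.0
```

jog_arm --pt "0 0 20 0 0 0 44" --pt "0 0 10 0 0 0 44" --pt "0 0 0 0 0 0 44" --pt "0 0 0 0 0 0 44"

```text
t: 34.05
tool_pos: [0.6117, -0.0663, 0.1187]
tcp_rot: [-3.141, 0.0, 1.377]
wrist_force: [-0.4, 0.4, -0.6]
finger_gap: 0.0495
grip_force: 10.0
```

```bash
python3 g.py .6125 -.067 .0562 1.38
python3 - <<'E'
from h import *
c=read_camera("side"); P=sense()["tool_pos"]; X=[.6125,-.067,.1]
u,v=proj(c,[X])[0].astype(int)
b=cv2.convertScaleAbs(cv2.resize(c["color"][v-40:v+40,u-40:u+40],(560,560),interpolation=cv2.INTER_CUBIC),alpha=1.5)
for Y,col in((P+[0,0,.0118],(0,0,255)),(P+[0,0,.0408],(0,0,255)),([.6125,-.067,.092],(0,255,0))):
    q=(proj(c,[Y])[0]-[u-40,v-40]+.5)*7; cv2.circle(b,tuple(int(a) for a in q),3,col,-1); print(q)
cv2.imwrite("pics/a10.png",b)
E
```

```text
pos [ 0.6117 -0.0663  0.1187] rpy [-3.141  0.     1.377] gap 0.0495 F [-0.4  0.4 -0.6] grip 10.0 t 34.05
shift mm [-0.5  1.  62.5] turn [-0.001  0.    -0.003]
[289.75055028 220.20055375]
[289.23009719 157.72404815]
[290.19491589 299.70871736]
```

View pics/a10.png

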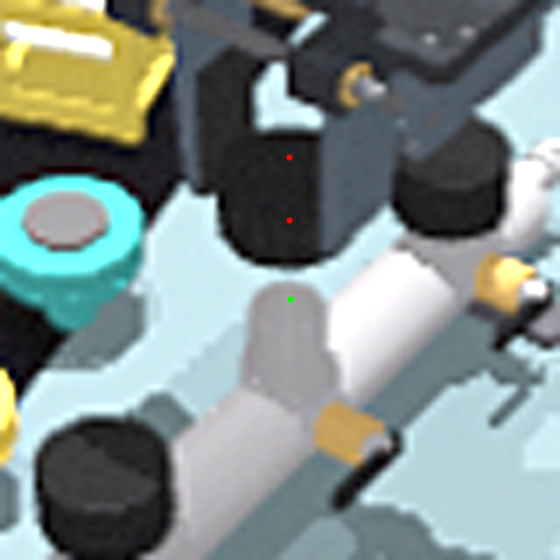

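The crop shows the cap level, centred at about x=289, over the outlet rim at (288,303). Both sit a few pixels below their predictions by the same amount, so they are aligned. Lowering.

jog_arm --pt "-0.5 1 12 0 0 0 44" --pt "0 0 12 0 0 0 44" --pt "0 0 12 0 0 0 44" --pt "0 0 10 0 0 0 44" --pt "0 0 7 0 0 0 44" --pt "0 0 4 0 0 0 44" --pt "0 0 2 0 0 0 44" --pt "0 0 0 0 0 0 44" --pt "0 0 0 0 0 0 44"

```text
t: 35.0
tool_pos: [0.6134, -0.0677, 0.0604]
tcp_rot: [3.141, 0.0, 1.376]
wrist_force: [-0.3, -0.2, -0.8]
finger_gap: 0.0495
grip_force: 10.0
```

jog_arm --pt "0 0 1 0 0 0 44" --pt "0 0 1 0 0 0 44" --pt "0 0 0.5 0 0 0 44" --pt "0 0 0 0 0 0 44"

```text
t: 35.4
tool_pos: [0.6129, -0.0677, 0.0574]
tcp_rot: [-3.142, 0.0, 1.376]
wrist_force: [0.7, 0.2, -1.0]
finger_gap: 0.0495
grip_force: 10.0
```

jog_arm --pt "0 0 0.7 0 0 0 44" --pt "0 0 0.7 0 0 0 44" --pt "0 0 0 0 0 0 44"

```text
t: 35.7
tool_pos: [0.613, -0.0677, 0.0562]
tcp_rot: [3.141, 0.0, 1.376]
wrist_force: [-0.2, -0.8, 1.2]
finger_gap: 0.0493
grip_force: 10.0
```

jog_arm --pt "0 0 0.6 0 0 0 44" --pt "0 0 0 0 0 0 44"

```text
t: 35.9
tool_pos: [0.6131, -0.0677, 0.0561]
tcp_rot: [3.141, 0.0, 1.376]
wrist_force: [-1.9, 0.3, 5.2]
finger_gap: 0.0499
grip_force: 10.0
```

Seated at 0.0561, where I expected it. Release and go clear.

jog_arm --pt "0 0 0 0 0 0 54" --pt "0 0 0 0 0 0 60" --pt "0 0 0 0 0 0 70" --pt "0 0 0 0 0 0 72" --pt "0 0 -15 0 0 0 72" --pt "0 0 -25 0 0 0 72" --pt "0 0 -40 0 0 0 72" --pt "0 0 -40 0 0 0 72" --pt "0 0 -40 0 0 0 72" --pt "0 0 0 0 0 0 72"

```text
t: 36.9
tool_pos: [0.6164, -0.0681, 0.222]
tcp_rot: [3.129, -0.001, 1.376]
wrist_force: [0.5, -0.2, 1.0]
finger_gap: 0.0722
grip_force: 0.0
```

Run:
```python
from h import *
c=read_camera("side"); im=c["color"]
cv2.imwrite("pics/fin.png",cv2.resize(im[90:384,160:400],None,fx=2.04,fy=2.04,interpolation=cv2.INTER_CUBIC))
u,v=proj(c,[[.613,-.0677,.097]])[0].astype(int)
m=(im[v-8:v+22,u-20:u+20].max(2)<60).astype(np.uint8)
n,l,st,ce=cv2.connectedComponentsWithStats(m);i=1+np.argmax(st[1:,4]);print(st[i],ce[i]+[u-20,v-8],proj(c,[[.6125,-.067,.0825]]),sense()["wrist_force"])
```

```text
[ 11   5  19  19 299] [269.35451505 191.96655518] [[269.97918162 191.02638129]] [-1.2417006  -0.54527832 -0.77070117]
```

I've used all 14 views, so the last check is numeric: the cap blob at (269.4,192.0) matches the expected (270,191). I'll check that the support's dark bed is over the beaker, then hand in.

Run:
```python
from h import *
c=read_camera("side"); im=c["color"]
u,v=proj(c,[[.4484,-.081,.094]])[0]; a,b=int(u),int(v)
m=(im[b-12:b+12,a-14:a+14].max(2)<95).astype(np.uint8)
n,l,st,ce=cv2.connectedComponentsWithStats(m);i=1+np.argmax(st[1:,4]);print(st[i],ce[i]+[a-14,b-12],(u,v))
```

```text
[ 8 11 13  8 22] [332.5        206.22727273] (np.float64(331.4069285865735), np.float64(202.20634339718546))
```

Run:
```python
from h import *
c=read_camera("side"); g=cv2.cvtColor(c["color"],6)
u,v=proj(c,[[.4484,-.081,.094]])[0]; a,b=int(u),int(v)
p=g[b-6:b+7,a-10:a+11]; T,m=cv2.threshold(p,0,1,cv2.THRESH_BINARY_INV+cv2.THRESH_OTSU)
n,l,st,ce=cv2.connectedComponentsWithStats(m);i=1+np.argmax(st[1:,4]);print(T,st[i],ce[i]+[a-10,b-6],(u,v))
print(g[b-16:b+28:2,a-18:a+20:2])
```

```text
135.0 [  3   3  15  10 124] [331.31451613 203.58064516] (np.float64(331.4069285865735), np.float64(202.20634339718546))
[[147 147 146 147 147 148 146 147 146 146 176 127 146 154 158 157 155 157
  156]
 [147 148 147 147 147 148 148 147 147 147 117 125 125 134 143 146 148 147
  142]
 [148 147 146 147 146 147 146 146 147 148 120 137 141 126 127 129 128 128
  126]
 [148 147 147 147 147 147 148 147 146 146 123 129 128 130 137 136 141 138
  131]
 [147 147 147 147 147 147 147 146 147 140 125 130 130 131 128 133 130 128
  129]
 [147 147 147 147 146 144 148 165 177 173 161 131 125 131 128 134 129 127
  129]
 [135 139 149 146 149 185 189 188 158 154 182 199 185 150 126 134 128 128
  129]
 [131 131 131 143 186 188 140 105 108 108 107 105 159 173 162 119 119 111
  102]
 [131 131 130 156 185 188 106 110 112 112 109  96  93 180 172 122  95  81
  108]
 [145 128 129 166 187 184  96 112 112 114  99  99  94 164 174 163 107 145
  151]
 [147 149 144 124 169 174 114 106 115 101  99  99  80 176 171 169 148 147
  147]
 [148 148 143  92 162 171 172 161  54  48  47  79 169 173 175 152 148 148
  147]
 [148 148 149  70  99 150 175 172 175 175 180 176 174 172 154  92 140 149
  148]
 [135 139 150 131  83 101 110 146 178 182 183 180 156 117  95  94 133 130
  135]
 [132 130 139 149  94  75 109 103 101 102 101 104 106 101  82 136 132 132
  131]
 [131 130 147 145 130 113  75  64  87  96  98  83  52  91 149 132 131 131
  131]
 [130 148 148 141 128 132 132 115 111 106 106 122 130 147 131 132 132 131
  133]
 [147 148 148 138 128 128 125 118 117 121 128 128 128 131 132 132 132 131
  132]
 [148 147 148 133 131 178 171 173 177 164 138 125 124 131 132 132 131 132
  131]
 [138 150 152 118 173 170 170 156 157 164 173 134 127 134 132 132 131 132
  132]
 [133 135  87 132 170 169 169 171 171 170 169 166 111 134 133 133 133 132
  132]
 [133 127  73 121 173 170 169 169 169 169 169 170  86 139 133 132 133 132
  132]]
```

The bed's centre is within 2 px of where it should be, and the head sits level over the beaker. Handing in.

```bash
python3 -c "
from station import *
print(job_done())"
```

```text
the job is handed in; nothing more can be done
None
```

The job is handed in, with no verdict returned: the lid lies in the dish, the funnel stands on the post, the support hangs in the beaker, and the middle outlet is capped; each part was set down under contact and its position checked by camera.

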